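Snap the cap onto the open flask and keep it pressed

ROBOT

A 6-joint arm with a two-finger parallel gripper is mounted at the origin on a cart in front of the work surface, level with it; the furniture and walls round the work are solid. World frame = base frame: x ahead of the robot, y to its left, z up, the work surface at z = 0. Lengths are in m, angles in rad, forces in N, time in s.
With the tool pointing down it reaches from about 0.35 to 0.725 m from the base axis. Payload 6 kg.
Tool frame: the origin (TCP) lies at the very end of the fingers, on their centre line; the grasp point (between the pads) lies 19 mm behind it (bot.pinch_z is the distance from the TCP to the grasp point, in m); z points along the fingers, y is the direction in which the jaws open and shut (so a half turn about z gives the same grasp; the last joint's range is limited). The gripper opens to 85 mm and grips with 20 to 120 N. Pads are 22 mm wide; open, the fingers measure 114 mm over their backs; the gripper's body (76 mm by 85 mm) begins 54 mm behind the grasp point. The pads swing forward as they close: fully open they stand 13 mm farther back than shut.
Start: joints at [-0.906, 0.04, 0.085, 0, -1.615, -0.334], TCP at [0.195, -0.567, 0.231] pointing down, gripper open.
Joint ranges: [-2.56, 2.56], [-1.29, 2.01], [-1.08, 1.49], [-3.29, 1.98], [-2.81, -0.18], [-2.99, 2.99]. Speed limits (rad/s): [2.57, 2.57, 3.01, 3.14, 3.14, 3.14].

INTERFACE

Orientations are given as a unit quaternion [x, y, z, w].
In Python, from bench import bot, snapshot, hand_in gives the robot as it stands.
- The arm moves only by the shell command python3 -m pendant 'ROWS' [OPENING]. ROWS is JSON, one flat list of numbers, 4 for each row, row after row: the shift along the tool's x, y, z in cm, then the turn about the tool's z in rad. A call has exactly 8 rows; each row is the pose to reach, as a shift and turn from the pose commanded when the call began, along the tool's axes at that moment; what a row does not reach only later rows make up. A row lasts 1/8 s, in which the tool goes at most 62.5 mm and 10.7 degrees, less where a joint would pass 70% of its speed; a pose out of reach is approached as far as the arm can. A call with a gripper value outside its range is refused whole. OPENING is the finger opening in cm, from 0 to 8.54, set as the call begins (- or left out, the last holds). The fingers move at their own pace and stop on an object; the grip force is fixed at half the most. Time passes only in rows, so rows that repeat a pose let the fingers close, or fill a call up. It gives the time, the measured TCP pose, the force and the opening at its end, in the units of the state.
- bot.get_obs(): the state, without advancing time (a new reading comes with each control period).
- snapshot(name): name is "scene" or "top" or "wrist"; returns a dict with "pixels" (384x512x3 uint8, red, green, blue), "camera_matrix" (3x3 intrinsics, pixels), "k1" (the pictures are not rectified: a ray, as slopes to the right and down, at radius r is drawn at 1 + k1 r^2 times it, then the intrinsics apply), "origin" and "rotation" of the camera in the world. Camera axes: x right, y up, looking along -z (the intrinsics and any distortion apply to the point x, -y, -z); pixel columns grow to the right and rows downward; lengths in m; the calibration is good to about 2 mm. A picture is of the moment at which its call begins. There is no depth.
- hand_in(): hands the job in, once; it reports no verdict.
The state is a dict: "t": time; "q": joint angles; "dq": joint speeds; "joint_efforts": joint torques, N m; "ee_pos": TCP position; "orientation": TCP orientation; "force": force on the tool from outside, world axes, zero at the start; "torque": the same for the moment, N m; "gripper_width": finger opening in m.
Only numpy, scipy, OpenCV 4.12 (cv2) and the standard library are available. Lean on these libraries where they do the work, as an engineer would, in place of code of your own. Each camera call takes 0.05 s, during which the arm holds its last target. There are 200 camera calls.

TASK

Pick up the loose black cap and push it straight down onto the neck of the open blue flask until it snaps over the bumps, then go on bearing down so that the white seal under it stays clearly squeezed. Finish like that, still holding the cap down with the robot and not letting go. Keep the flask upright and about where it stands, and leave the closed flask, the mug, the jar and the teaspoon where they are.

Things in the scene. Friction and masses are not known exactly. Their poses are not given: they have to be found in the camera images.
- cap: Loose black snap cap, about 50 g, round (any yaw), standing on the worktop open side down. Origin: centre of its underside; z up to its closed top. Skirt 48 mm in diameter, 0 to 30 mm up; above it a narrower ribbed crown to grip, 36 mm in diameter, 30 to 57 mm up. The skirt's flat shoulder round the crown can take the push of fingertips.
- cap_top (a point): Centre of the cap's flat top, 57 mm above its underside. Inside the cap: a lip of 32 mm inner diameter over the lowest 4 mm, above it a cavity of 38 mm diameter, reaching 26 mm up from the underside.
- flask: The open blue flask, loose, about 0.9 kg, 75 mm in diameter, upright. Origin: centre of its base; z up along the neck. It tapers above 90 mm to 45 mm diameter at 116 mm. On top a white seal ring (45 mm diameter, top at 124 mm) round a bare steel neck: 29 mm diameter, top at 144 mm, tapered over the last 5 mm to 19 mm diameter.
- flask_bumps (a point): Point on the neck's axis 133 mm above the base, level with the middle of four sprung bumps that bulge to 36 mm diameter. The cap's lip meets them with its underside 5 mm above this point; pushing over takes some 6 to 10 N; 5 to 9 mm lower this drops and turns into a brief pull down as the bumps click out above the lip, and the cap lands on the seal.
- flask_seat (a point): Centre of the white seal's top when not squeezed, on the flask's axis, 124 mm above its base; the cap's underside comes here once snapped on. z up along the neck.
- flask_seal (a joint): How far the white seal is squeezed down, in m: 0 untouched, 0.004 at its hard stop. A spring of 4 N per mm: 2.5 mm (10 N) is a good squeeze, under 1.5 mm (6 N) is too little. It moves only when the cap is past the click and pressed.
- closed_flask: A flask of the same kind that already has its cap on (181 mm tall over the cap, 75 mm diameter, loose). Origin: centre of its base. Leave it alone.
- mug: Cream mug with yellow rings, 86 x 120 x 101 mm, loose. Origin: centre of its underside. Leave it alone.
- jar: Honey-coloured jar with a red lid, 58 x 62 x 86 mm, loose. Origin: centre of its underside. Leave it alone.
- teaspoon: Steel teaspoon, 130 x 26 x 11 mm, lying flat between the flasks. Origin: centre of its underside. Leave it alone.
There are look-alikes about, which are no part of the job. Leave any pink look-alike of the flask alone.

How it is judged:
On the way, in this order (a step that is already met when the one before it is completed fails the run):
1. the cap is lifted clear of the worktop by the fingers (height (world z) of cap above 0.06 m and contact force between the fingers and cap above 2 N), for 0.1 s.
2. the cap is snapped on and pressed down on the squeezed seal for a second (horizontal distance between cap and flask_seat below 0.003 m and z of cap in the frame of flask_seat between -0.007 and 0.001 m and angle between the z axis of cap and the z axis of flask, either way round below 0.1 rad and angle between cap's own z axis and vertical below 0.2 rad and angle between flask's own z axis and vertical below 0.1 rad and value of joint flask_seal above 0.0015 m and contact force between any of the fingers, the arm and cap above 3 N), for 1 s.
At the end, for the whole second after the job is handed in: Cap snapped on: centred within 3 mm, square within 0.1 rad, at most 1 mm above the resting seal; the robot still touches it (3 N) and keeps the seal squeezed over 1.5 mm (6 N). Flask upright (0.1 rad), within 50 mm of its start; closed flask, mug, jar, teaspoon within 30 mm of theirs (all of step 2 and distance of flask from where it was at the start of the episode below 0.05 m and linear speed of cap below 0.02 m/s and distance of each of closed_flask, mug, jar, teaspoon from where it was at the start of the episode below 0.03 m); the arm keeps its last pose, push and grip.
It fails at once if the open flask is tipped by more than 0.3 rad (angle between flask's own z axis and vertical above 0.3 rad).
It fails at once if the closed flask, mug, jar or teaspoon is shoved more than 30 mm (distance of any of closed_flask, mug, jar, teaspoon from where it was at the start of the episode above 0.03 m).
It also fails if it takes over 48 s, if anything falls off the work surface, if the arm or the gripper's body presses on something with over 40 N, if the wrist force passes 120 N, or if a joint passes its speed limit or range.

## Working session

There is one attempt and no reset: what is moved stays moved. The work goes in short steps, Python scripts to look and compute and a shell command to move; the robot and the scene stay as the last step left them, time stands still between calls to the robot, and variables do not carry over. Pictures are saved under pics/ and viewed, about 8 in all and at most 12, crops included, and the job is handed in when it is done.

```bash
mkdir -p pics; ls
cat > h.py <<'E'
import numpy as np, cv2
from bench import bot, snapshot
def snap(n,f=None):
    s=snapshot(n)
    if f: cv2.imwrite('pics/'+f,s['pixels'][:,:,::-1])
    return s
def ray(s,u,v):
    K=np.array(s['camera_matrix']);x,y=(u-K[0,2])/K[0,0],(v-K[1,2])/K[1,1]
    rd=np.hypot(x,y);r=rd
    for _ in range(30): r=rd/(1+s['k1']*r*r)
    k=r/rd if rd>0 else 1
    d=np.array(s['rotation'])@np.array([x*k,-y*k,-1.]);return np.array(s['origin']),d/np.linalg.norm(d)
def plane(s,u,v,z):
    o,d=ray(s,u,v);return o+d*(z-o[2])/d[2]
def proj(s,p):
    c=np.array(s['rotation']).T@(np.array(p)-s['origin']);x,y=c[0]/-c[2],-c[1]/-c[2]
    f=1+s['k1']*(x*x+y*y);K=np.array(s['camera_matrix']);return np.array([K[0,0]*x*f+K[0,2],K[1,1]*y*f+K[1,2]])
E
python3 - <<'E'
from h import *
a=snap('scene','s0.png');b=snap('top','t0.png')
for s in(a,b):print(s['camera_matrix'],s['k1'],s['origin'],s['rotation'])
o=bot.get_obs();print(o['t'],o['ee_pos'],o['orientation'],o['force'],o['gripper_width'],bot.pinch_z)
E
```

```text
pics
[[397.85609277   0.         253.8992416 ]
 [  0.         397.85609277 191.11118724]
 [  0.           0.           1.        ]] -0.10784776289821434 [-0.09235393  0.70031427  0.68943412] [-0.1731671   0.44852907  0.81726254 -0.317674  ]
[[390.25318119   0.         255.81714324]
 [  0.         390.25318119 184.55521202]
 [  0.           0.           1.        ]] -0.05219064515209065 [0.4607434  0.00647481 1.26900039] [ 0.02337097 -0.02576315 -0.70622423  0.70713323]
0.1 [ 0.19483924 -0.56717363  0.23036209] [-1.64652331e-01  9.86351328e-01  7.90690926e-04 -2.06179532e-04] [-0.59075056 -0.00641884  0.28720034] 0.08572236266631501 0.0187
```

View pics/s0.png

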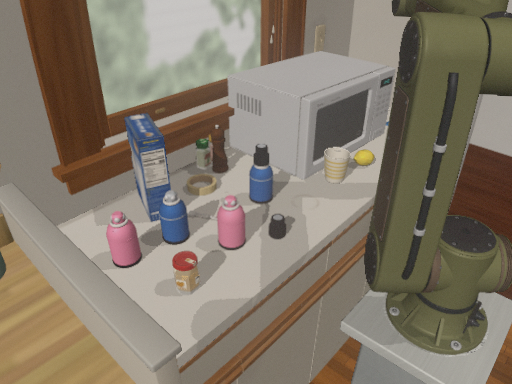

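View pics/t0.png

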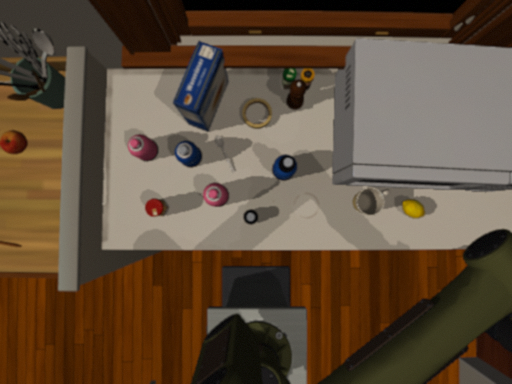

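The scene view shows the open blue flask at about (174,217), the closed one at (261,175), the cap at (278,227), pink look-alikes at (231,222) and (124,240), the jar at (186,272) and the mug at (336,165). In the top view the flask is at (188,152), the cap at (251,216) and the closed flask at (285,167). `rotation` is a quaternion, so I'll fix the helper and enlarge both targets.

```bash
sed -i "s/^def snap(/from scipy.spatial.transform import Rotation as R\ndef snap(/; s/    s=snapshot(n)/    s=dict(snapshot(n)); q=np.array(s['rotation'])\n    s['rotation']=R.from_quat(q).as_matrix() if q.size==4 else q/" h.py
python3 - <<'E'
from h import *
a=snap('scene');b=snap('top')
print('cap t',plane(b,251,216,.057),'s',plane(a,278,218,.057))
print('flask t',plane(b,188,152,.12),'s',plane(a,170.5,199,.144))
print('closed t',plane(b,287,162,.181),'s',plane(a,261,150,.181))
print('pink t',plane(b,215,195,.14), 'jar',plane(b,155,207,.086),'mug',plane(b,368,200,.1))
def crop(s,u,v,w,h,k=8): 
    p=s['pixels'][v:v+h,u:u+w,::-1];return cv2.resize(p,(w*k,h*k),interpolation=cv2.INTER_NEAREST)
top=np.hstack([crop(b,165,130,50,36),crop(b,228,198,50,36)])
bot_=np.hstack([crop(a,150,182,50,36),crop(a,253,206,50,36)])
cv2.imwrite('pics/c0.png',np.vstack([top,bot_]))
E
```

```text
cap t [0.44748218 0.01722515 0.057     ] s [0.43803057 0.0225161  0.057     ]
flask t [0.63745708 0.20434366 0.12      ] s [0.61171889 0.23523384 0.144     ]
closed t [ 0.60009994 -0.08465773  0.181     ] s [ 0.57645137 -0.06290431  0.181     ]
pink t [0.50885793 0.12084372 0.14      ] jar [0.47438158 0.30842562 0.086     ] mug [ 0.49598437 -0.33524937  0.1       ]
```

View pics/c0.png

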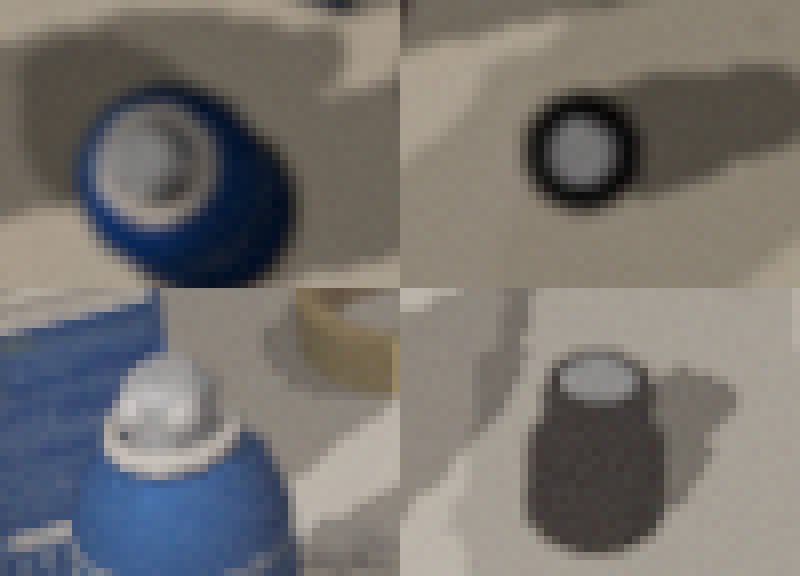

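The crops show the cap's grey top disc at top-view (250.5,217) and scene (277.8,217.5). The flask's white seal ring is centred at top-view (184,150.6) and scene (171.6,199).

Run:
```python
from h import *
a=snap('scene');b=snap('top');w=snap('wrist')
def tri(p,q):
    A=np.zeros((3,3));B=np.zeros(3);rs=[ray(a,*p),ray(b,*q)]
    for o,d in rs:
        M=np.eye(3)-np.outer(d,d);A+=M;B+=M@o
    x=np.linalg.solve(A,B);return x.round(4),[round(np.linalg.norm((np.eye(3)-np.outer(d,d))@(x-o))*1e3,2) for o,d in rs]
print('cap',tri((277.3,217),(250,216.5)),plane(b,250,216.5,.057),plane(a,277.3,217,.057))
print('seal',tri((171.1,199),(183.5,150.1)),plane(b,183.5,150.1,.124),plane(a,171.1,199,.124))
o=bot.get_obs();T=R.from_quat(o['orientation']).as_matrix()
print(T.round(3),'cam off in tool',T.T@(w['origin']-o['ee_pos']),'cam axes in tool',(T.T@w['rotation']).round(3),w['camera_matrix'])
for n,p in(('cap',(.445,.019)),('seal',(.63,.215))):
    d=np.array([*p,0])-[*o['ee_pos'][:2],0];print(n,'tool cm',T.T@d*100)
```

```text
cap (array([0.4448, 0.0194, 0.0554]), [np.float64(1.43), np.float64(1.43)]) [0.44593392 0.02031866 0.057     ] [0.44229839 0.02029571 0.057     ]
seal (array([0.6415, 0.216 , 0.1215]), [np.float64(2.01), np.float64(2.01)]) [0.64252286 0.2171131  0.124     ] [0.63639089 0.21712438 0.124     ]
[[-0.946 -0.325 -0.   ]
 [-0.325  0.946  0.   ]
 [ 0.     0.    -1.   ]] cam off in tool [ 7.76975014e-02  4.29631518e-05 -1.41586436e-01] cam axes in tool [[ 0.     0.951  0.308]
 [ 1.     0.    -0.   ]
 [-0.     0.308 -0.951]] [[289.57239198   0.         255.94191711]
 [  0.         289.57239198 190.75255347]
 [  0.           0.           1.        ]]
cap tool cm [-4.26994215e+01  4.73396093e+01  2.03212518e-02]
seal tool cm [-6.65610866e+01  5.98708069e+01  2.47654322e-02]
```

```bash
python3 -m pendant '[-4,4.4,0,0, -8,8.8,0,0, -12,13.3,0,0, -16,17.7,0,0, -20,22.2,0,0, -24,26.6,0,0, -28,31,0,0, -32,35.5,0,0]' 8.5
python3 -m pendant '[-4,4.4,0,0, -8,8.8,0,0, -10,11.1,0,0, -10.7,11.8,0,0, -10.7,11.8,0,0, -10.7,11.8,0,0, -10.7,11.8,0,0, -10.7,11.8,0,0]'
python3 - <<'E'
from h import *
w=snap('wrist','w1.png');o=bot.get_obs();print(o['t'],o['ee_pos'],o['force'])
print('pred cap top',proj(w,[.4445,.02,.057]))
E
```

```text
t: 1.35
ee_pos: [0.3826, -0.1259, 0.2317]
orientation: [-0.165, 0.986, 0.0, 0.001]
force: [1.9, -0.8, -0.4]
gripper_width: 0.0848
t: 2.35
ee_pos: [0.445, 0.018, 0.2315]
orientation: [-0.164, 0.986, 0.0, 0.0]
force: [-0.6, 0.4, -0.3]
gripper_width: 0.0851
2.4 [0.44505367 0.01813755 0.23146666] [ 0.22145282  0.02316567 -0.78456456]
pred cap top [257.67039362 169.97251337]
```

View pics/w1.png

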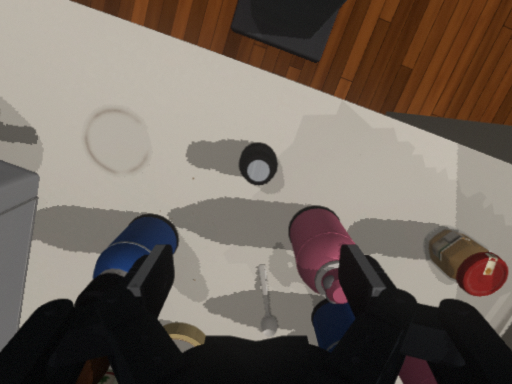

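The wrist view has the cap's top disc at about (258,171), against a prediction of (257.7,170). That agrees, so next is a sub-pixel centre and the correction.

Run:
```python
from h import *
w=snap('wrist');o=bot.get_obs();T=R.from_quat(o['orientation']).as_matrix()
g=w['pixels'][150:195,235:283].astype(int)
m=((g.min(2)>90)).astype(np.uint8)
n,l,st,c=cv2.connectedComponentsWithStats(m)
for i in range(1,n):
  if 100<st[i,4]<900 and abs(c[i,0]-23)<8:
    u,v=c[i]+[235,150];p=plane(w,u,v,.057);print(st[i],u,v,p,'shift cm',T.T@(p-o['ee_pos'])*100)
```

```text
[ 12  10  23  21 379] 257.89973614775727 170.08970976253298 [0.444537   0.02040032 0.057     ] shift cm [-1.70111196e-02  2.16126801e-01  1.74374020e+01]
```

```bash
python3 -m pendant '[0,0.2,4,0, 0,0.2,9,0, 0,0.2,14,0, 0,0.2,18,0, 0,0.2,19.6,0, 0,0.2,20,0, 0,0.2,20,0, 0,0.2,20,0]'
python3 -m pendant '[0,0,0,0, 0,0,0,0, 0,0,0,0, 0,0,0,0, 0,0,0,0, 0,0,0,0, 0,0,0,0, 0,0,0,0]' 2.5
python3 -m pendant '[0,0,-1,0, 0,0,-4,0, 0,0,-8,0, 0,0,-13,0, 0,0,-18,0, 0,0,-20,0, 0,0,-20,0, 0,0,-20,0]'
python3 - <<'E'
from h import *
w=snap('wrist','w2.png');o=bot.get_obs();print(o['t'],o['ee_pos'],o['orientation'],o['force'],o['gripper_width'])
E
```

```text
t: 3.45
ee_pos: [0.4454, 0.0209, 0.0329]
orientation: [-0.165, 0.986, 0.0, 0.001]
force: [0.3, 0.3, 0.3]
gripper_width: 0.0852
t: 4.45
ee_pos: [0.4448, 0.0206, 0.0317]
orientation: [-0.165, 0.986, 0.0, 0.0]
force: [0.3, 1.1, 5.4]
gripper_width: 0.0343
t: 5.45
ee_pos: [0.4438, 0.0205, 0.2296]
orientation: [-0.165, 0.986, 0.0, -0.001]
force: [0.3, 0.1, -1.0]
gripper_width: 0.0343
5.5 [0.44382907 0.02043816 0.2295253 ] [-1.64656805e-01  9.86349853e-01 -5.55663329e-05 -1.44951303e-03] [0.55669031 0.84780826 0.09906164] 0.03472713561239567
```

View pics/w2.png

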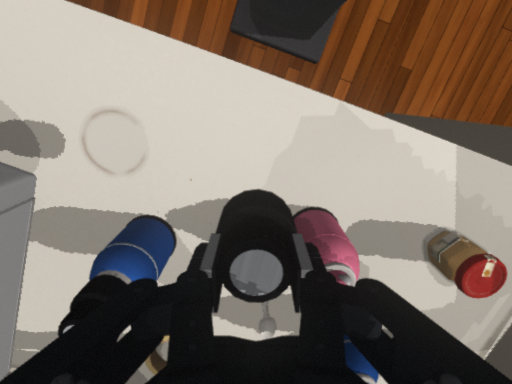

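The cap is held between the pads, with its disc at about (257,271) in the wrist view. Before carrying it over I'll measure the cap in the grip and the box near the flask.

Run:
```python
from h import *
w=snap('wrist');o=bot.get_obs();T=R.from_quat(o['orientation']).as_matrix()
g=w['pixels'][235:305,220:295].astype(int)
m=((g.min(2)>75)).astype(np.uint8)
n,l,st,c=cv2.connectedComponentsWithStats(m)
for i in range(1,n):
  if st[i,4]>800:
    u,v=c[i]+[220,235];p=plane(w,u,v,o['ee_pos'][2]+.0255);print(st[i],u,v,p,'tool mm',T.T@(p-o['ee_pos'])*1000)
a=snap('scene');b=snap('top')
for u,v in((210,128),(178,107)): print('box top-view',plane(b,u,v,0),plane(b,u,v,.19))
for u,v in((152,215),(172,198)): print('box scene z0',plane(a,u,v,0))
d=np.array([.673,.228,.24])-o['ee_pos'];print('q',np.round(o['q'],2),'shift cm',T.T@d*100)
```

```text
[  10   15   53   46 1880] 256.20425531914896 272.1441489361702 [0.44340693 0.0204689  0.25515154] tool mm [  0.48874708   0.21917539 -25.49869067]
box top-view [0.73581798 0.15353485 0.        ] [0.69463267 0.13151641 0.19      ]
box top-view [0.80660054 0.26065837 0.        ] [0.75481738 0.22260095 0.19      ]
box scene z0 [0.76948178 0.20291662 0.        ]
box scene z0 [0.79867066 0.10570432 0.        ]
q [ 0.5  -0.38 -0.29 -0.   -1.67 -1.74] shift cm [-28.41176154  12.18922023  -1.11251838]
```

```bash
python3 -m pendant '[-3,1.3,-1,0, -8,3.4,-1,0, -13,5.6,-1,0, -18,7.7,-1,0, -23,9.9,-1,0, -27,11.6,-1,0, -28.2,12.2,-1,0, -28.2,12.2,-1,0]'
python3 - <<'E'
from h import *
bot
w=snap('wrist');w=snap('wrist');w=snap('wrist','w3.png');o=bot.get_obs();print(o['t'],o['ee_pos'],o['orientation'],o['force'],o['gripper_width'])
print('pred seal',proj(w,[.64,.217,.124]),'neck top',proj(w,[.64,.217,.144]))
E
```

```text
t: 6.65
ee_pos: [0.6717, 0.2281, 0.2389]
orientation: [-0.165, 0.986, -0.001, -0.002]
force: [-0.1, -0.4, -1.2]
gripper_width: 0.0344
6.8 [0.67124879 0.22694334 0.241487  ] [-1.64523574e-01  9.86373150e-01 -4.57169405e-05  2.55482820e-06] [ 0.61518223 -0.65074315 -0.63113528] 0.03463439836580296
pred seal [256.56229756 149.71243446] neck top [256.60670389 153.84502389]
```

View pics/w3.png

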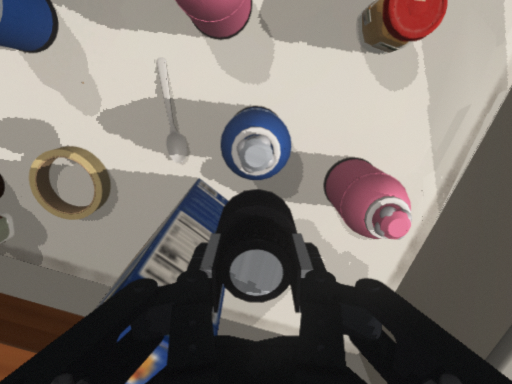

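The seal ring is fully visible at about (255,150) and was predicted at (256.6,149.7). Fit it.

```bash
cat > m.py <<'E'
from h import *
w=snap('wrist');o=bot.get_obs();T=R.from_quat(o['orientation']).as_matrix()
x0,y0=205,95
g=w['pixels'][y0:190,x0:305].astype(int)
blue=((g[:,:,2]-g[:,:,0])>25)
lab=cv2.cvtColor(w['pixels'],cv2.COLOR_RGB2HSV)[y0:190,x0:305]
blue=((lab[:,:,0]>100)&(lab[:,:,0]<125)&(lab[:,:,1]>110)).astype(np.uint8)
n,l,st,c=cv2.connectedComponentsWithStats((1-blue).astype(np.uint8),connectivity=4)
i=l[150-y0,255-x0];print(st[i],c[i]+[x0,y0])
cs,_=cv2.findContours((l==i).astype(np.uint8),cv2.RETR_EXTERNAL,cv2.CHAIN_APPROX_NONE)
k=max(cs,key=cv2.contourArea);hull=cv2.convexHull(k)
e=cv2.fitEllipse(k);print('ellipse',e[0]+np.array([x0,y0]),e[1])
u,v=e[0]+np.array([x0,y0]);p=plane(w,u,v,.122);print('seal',p,'shift cm',T.T@(p-o['ee_pos'])*100,'dia mm',np.array(e[1])*np.linalg.norm(p-w['origin'])/289.6*1e3)
# steel neck top: greyer/darker than ring
r=(l==i)&(g.max(2)<185);r=cv2.morphologyEx(r.astype(np.uint8),cv2.MORPH_OPEN,np.ones((3,3)))
n,l2,s2,c2=cv2.connectedComponentsWithStats(r)
for j in range(1,n):
  if s2[j,4]>60:
    u,v=c2[j]+[x0,y0];p=plane(w,u,v,.14);print('neck?',s2[j],u,v,p)
cv2.imwrite('pics/w3c.png',cv2.resize(w['pixels'][y0:190,x0:305,::-1],None,fx=6,fy=6,interpolation=cv2.INTER_NEAREST))
E
python3 m.py
```

```text
[  26   31   50   50 1988] [255.44466801 150.62122736]
ellipse [255.44922256 150.61651993] (49.33161544799805, 49.49897384643555)
seal [0.64157141 0.21635251 0.122     ] shift cm [ 3.15371212 -0.03643206 11.9897553 ] dia mm [45.18224966 45.33553126]
neck? [  26   36   40   45 1330] 249.49172932330828 152.62105263157895 [0.64180244 0.21112859 0.14      ]
```

View pics/w3c.png

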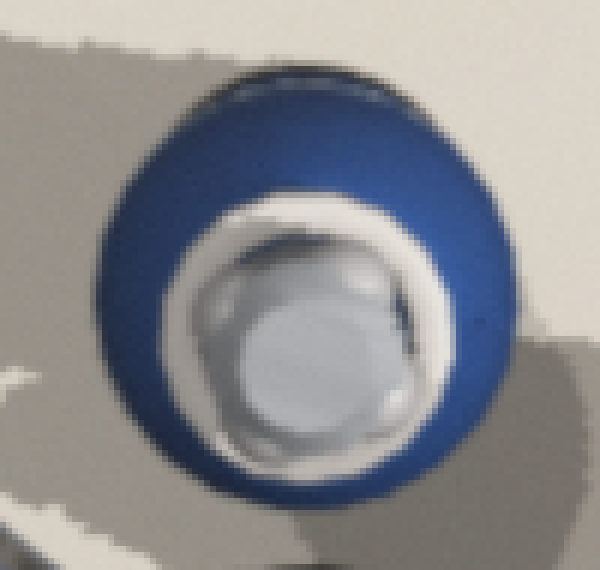

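The neck's flat top, centred at crop (306,366), i.e. image (255.5,155.5), projects at z = 0.144 to about the same axis as the ring, (0.6416,0.2164), so the two agree. Move to a hover just above the neck.

```bash
python3 -m pendant '[0.8,0,0,0, 1.6,0,0,0, 2.4,0,0,0, 2.9,-0.05,0.5,0, 3.1,-0.05,2,0, 3.1,-0.05,4,0, 3.1,-0.05,5.4,0, 3.1,-0.05,5.4,0]'
python3 -m pendant '[0,0,0,0, 0,0,0,0, 0,0,0,0, 0,0,0,0, 0,0,0,0, 0,0,0,0, 0,0,0,0, 0,0,0,0]'
python3 - <<'E'
from h import *
w=snap('wrist','w4.png');o=bot.get_obs();T=R.from_quat(o['orientation']).as_matrix();print(o['t'],o['ee_pos'],o['force'])
print('to go mm',T.T@(np.array([.6421,.2163,.1557])-o['ee_pos'])*1e3)
g=w['pixels'][235:305,220:295].astype(int);n,l,st,c=cv2.connectedComponentsWithStats((g.min(2)>75).astype(np.uint8))
for i in range(1,n):
  if st[i,4]>800:
    u,v=c[i]+[220,235];p=plane(w,u,v,o['ee_pos'][2]+.0255);print(st[i],u,v,'cap',p,T.T@(p-o['ee_pos'])*1e3)
E
```

```text
t: 7.85
ee_pos: [0.6417, 0.2166, 0.185]
orientation: [-0.165, 0.986, -0.001, -0.002]
force: [0.5, 0.2, -0.3]
gripper_width: 0.0343
t: 8.85
ee_pos: [0.6424, 0.2169, 0.1873]
orientation: [-0.165, 0.986, 0.0, -0.0]
force: [0.1, 0.5, -0.8]
gripper_width: 0.0343
8.9 [0.64237239 0.21694917 0.18724636] [-0.47819171  0.09089208 -1.41677572]
to go mm [ 0.46499285 -0.5280166  31.54636853]
[  10   15   53   46 1908] 256.1472746331237 272.1844863731656 cap [0.64204029 0.21696131 0.21274636] [  0.3129806    0.1214043  -25.49995575]
```

View pics/w4.png

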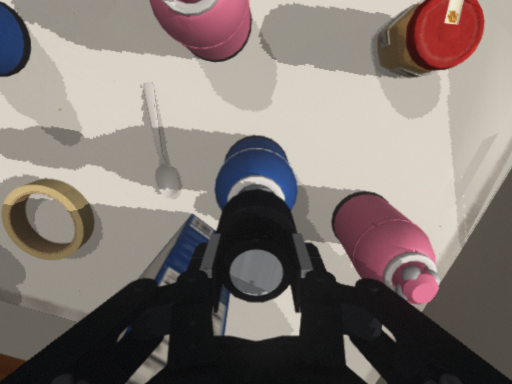

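The wrist view shows the cap centred over the flask, with the seal ring just visible around (257,190). The residual is under 1 mm. Slide it down over the neck, stopping short of the bumps.

```bash
python3 -m pendant '[0.04,-0.05,0.2,0, 0.04,-0.05,0.5,0, 0.04,-0.05,0.8,0, 0.04,-0.05,1.1,0, 0.04,-0.05,1.4,0, 0.04,-0.05,1.6,0, 0.04,-0.05,1.6,0, 0.04,-0.05,1.6,0]'
python3 -m pendant '[0,0,0.2,0, 0,0,0.4,0, 0,0,0.6,0, 0,0,0.8,0, 0,0,0.9,0, 0,0,0.9,0, 0,0,0.9,0, 0,0,0.9,0]'
```

```text
t: 9.9
ee_pos: [0.6422, 0.2164, 0.1715]
orientation: [-0.165, 0.986, 0.0, 0.0]
force: [-1.3, 0.1, -1.1]
gripper_width: 0.0343
t: 10.9
ee_pos: [0.642, 0.2164, 0.1616]
orientation: [-0.165, 0.986, 0.0, -0.0]
force: [-0.4, 0.6, -0.5]
gripper_width: 0.0342
```

```bash
python3 -m pendant '[0,0,0.1,0, 0,0,0.2,0, 0,0,0.3,0, 0,0,0.4,0, 0,0,0.5,0, 0,0,0.6,0, 0,0,0.6,0, 0,0,0.6,0]'
python3 -m pendant '[0,0,0.05,0, 0,0,0.1,0, 0,0,0.15,0, 0,0,0.2,0, 0,0,0.2,0, 0,0,0.2,0, 0,0,0.2,0, 0,0,0.2,0]'
```

```text
t: 11.9
ee_pos: [0.6422, 0.2163, 0.1565]
orientation: [-0.165, 0.986, 0.0, 0.0]
force: [-0.6, 0.9, -2.9]
gripper_width: 0.0344
t: 12.9
ee_pos: [0.6425, 0.2163, 0.1548]
orientation: [-0.165, 0.986, 0.0, 0.0]
force: [0.7, -1.3, 3.7]
gripper_width: 0.0343
```

```bash
python3 -m pendant '[0,0,0.05,0, 0,0,0.1,0, 0,0,0.15,0, 0,0,0.15,0, 0,0,0.15,0, 0,0,0.15,0, 0,0,0.15,0, 0,0,0.15,0]'
python3 - <<'E'
from h import *
snap('wrist','w5.png');f=[]
for _ in range(4): snap('wrist');f.append(bot.get_obs()['force'])
print(np.mean(f,0),bot.get_obs()['ee_pos'])
snap('scene','s5.png')
a=cv2.imread('pics/s5.png')[160:260,130:230];b=cv2.imread('pics/w5.png')
cv2.imwrite('pics/m5.png',np.hstack([cv2.resize(a,(384,384)),b[:, 100:456]]))
E
```

```text
t: 13.9
ee_pos: [0.6425, 0.2163, 0.154]
orientation: [-0.165, 0.986, 0.0, 0.001]
force: [-0.6, -0.6, 6.0]
gripper_width: 0.0343
[-0.43968216 -0.4738878   6.21666572] [0.64252475 0.21629368 0.15396563]
```

View pics/m5.png

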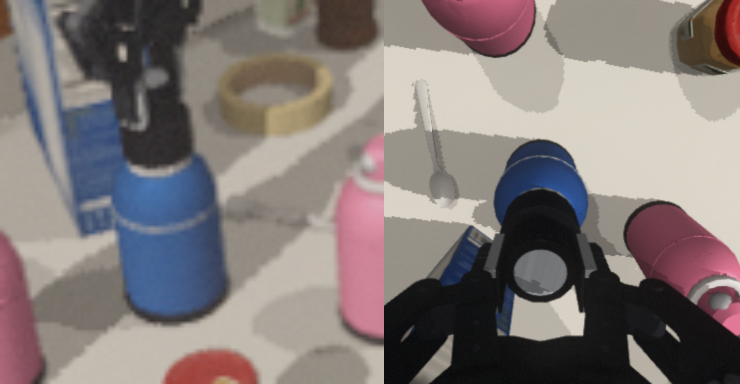

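The cap sits square on the upright flask, with only a thin sliver of seal left under it. The net push is only about 7 N, so press a little more.

```bash
python3 -m pendant '[0,0,0.05,0, 0,0,0.1,0, 0,0,0.15,0, 0,0,0.2,0, 0,0,0.2,0, 0,0,0.2,0, 0,0,0.2,0, 0,0,0.2,0]'
python3 - <<'E'
from h import *
f=[]
for _ in range(6): snap('wrist');f.append(bot.get_obs()['force'])
print(np.mean(f,0),bot.get_obs()['ee_pos'])
E
```

```text
t: 15.2
ee_pos: [0.6426, 0.2163, 0.1531]
orientation: [-0.165, 0.986, 0.0, 0.001]
force: [-2.4, -1.1, 10.0]
gripper_width: 0.0345
[-1.96502828 -0.74176505  9.87707456] [0.64263372 0.21630372 0.15309669]
```

```bash
for i in 1; do python3 -m pendant '[0,0,0,0, 0,0,0,0, 0,0,0,0, 0,0,0,0, 0,0,0,0, 0,0,0,0, 0,0,0,0, 0,0,0,0]'; done
python3 -m pendant '[0,0,0.02,0, 0,0,0.02,0, 0,0,0.02,0, 0,0,0.02,0, 0,0,0.02,0, 0,0,0.02,0, 0,0,0.02,0, 0,0,0.02,0]'
python3 -c "from bench import hand_in; print(hand_in())"
```

```text
t: 16.5
ee_pos: [0.6426, 0.2163, 0.1531]
orientation: [-0.165, 0.986, 0.0, 0.001]
force: [-2.1, -0.4, 9.8]
gripper_width: 0.0343
t: 17.5
ee_pos: [0.6426, 0.2163, 0.153]
orientation: [-0.165, 0.986, 0.0, 0.001]
force: [-2.8, -0.8, 9.7]
gripper_width: 0.0346
the job is handed in; nothing more can be done
None
```

I picked the cap up by its crown, centred it over the open blue flask and pushed it past the bumps. I then kept bearing down and handed the job in at about 17.5 s with the robot still gripping and pressing.

**Push:** the measured upward force held steady at about 9.8 N for over 2 s. Allowing for a sensor offset of about −0.8 N, the net push is roughly 10.5 N, or about 2.6 mm of seal squeeze. The TCP went down about 2.5 to 3 mm after the cap first met the seal, which agrees. The seal joint itself can't be read, so the squeeze is inferred from force and travel.

**Snap:** I never saw the force rise at the bumps, because readings came only once per second. That the cap is on rests on how far it went down, the brief downward pull (−2.9 N) and the pictures.

**Position:** the cap looked square on an upright flask, and my position estimates put it within about 1 mm of the flask's axis. A sideways force of about 2 to 3 N remained at the end.

**Other objects:** the arm stayed clear of the closed flask, mug, jar and teaspoon throughout. The last pictures showed the teaspoon and jar with nothing disturbed, but I did not measure how far any of the four had moved.

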